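# Set a fallen lantern up on the indexing turntable and hold the index plunger out

### The job

Set up the toppled solar lantern for repair: stand it upright in the middle of the turntable's rubber pad, setting it down gently, and let go of it. Then take the black knob of the turntable's sprung index plunger, pull it straight up as far as it goes and finish while still holding it there, its pin clear of the hole, so that I can turn the disc. Leave the other things on the bench where they are.

Things in the scene. Friction and masses are not known exactly. Their poses are not given: they have to be found in the camera images.
- lantern: Loose solar lantern, about 420 g, toppled at the start: square yellow base 64 x 64 x 30 mm, clear diffuser 48 mm across within four thin posts, yellow cap, grey bail; 154 mm tall overall. Origin: middle of the base's underside; z: its axis, from base to cap (up when it stands). Lying, z is level, 32 mm above the bench, and points roughly to the robot; its x then points straight up.
- cap (a point): Middle of the lantern's yellow cap, 106 mm above its underside: a block 64 x 64 mm with flat sides square to the lantern's x and y, 28 mm tall along its axis (92 to 120 mm up), dark solar panel on top. Axes as the lantern's.
- bail (a point): Middle of the top bar of the lantern's rigid grey bail, a loop standing over the cap in the lantern's y-z plane: 8 mm thick, 52 mm wide, straight top bar about 24 mm long along y, 150 mm above the underside. Axes as the lantern's.
- turntable: Indexing turntable bolted to the bench: grey foot and housing with a level aluminium disc 220 mm across, top 46 mm above the bench, twelve 9 mm holes near its rim, a black rubber pad 150 mm across in its middle. At its -x rim a grey bracket 40 mm wide (75 mm tall, out to 138 mm from the axis) carries the index plunger. Origin: disc axis at bench height; z up; x from the plunger to the axis.
- pad (a point): Middle of the rubber pad's upper face, on the disc's axis, 48 mm above the bench; z up. The plunger's pin locks the disc; with the pin out it turns about this axis with light friction.
- knob (a point): Middle of the index plunger's knob: a black plastic cylinder, upright, 26 mm across, 28 mm tall, above the bracket, 96 mm from the disc's axis. At rest this point is 115 mm above the bench (knob from 101 to 129 mm); it rises with the plunger; z up. Below the knob is a fixed steel barrel 18 mm across, its top at 100 mm.
- plunger (a joint): How far the plunger is pulled up, in m: 0 at rest with the 8 mm pin 10 mm deep in the disc's hole, 0.014 fully up at its stop. A spring pulls it back: about 6 N at rest, 10 N fully up; it does not latch.
- mug: Steel mug, loose, upright, 78 mm across, 85 mm tall, handle on its +y side. Origin under its middle. Leave it alone.
- jar: Closed glass jar, loose, upright, 68 mm across, 95 mm tall. Origin under its middle. Leave it alone.
- torch: Grey torch, loose, standing on its 44 mm wide head, 115 mm tall. Origin under its middle. Leave it alone.
- screwdriver: Screwdriver, loose, 170 mm long, lying on the bench along its x. Leave it alone.
- hairbrush: Pink plastic hairbrush, loose, 210 mm long along its x, lying on its back, bristles up, about 25 mm tall. Leave it alone.
Not all that is in view belongs to the job. Of the things like the lantern, leave any that is green; of the rest the larger one is meant.

How it is judged:
By the outcome, as a careful person would: the job done as asked, in the order asked, and still so for the second after the job is handed in, while the arm keeps its last pose, push and grip.
It also fails if it takes over 56 s, if anything falls off the work surface, if the arm or the gripper's body presses on something with over 40 N, if the wrist force passes 120 N, or if a joint passes its speed limit or range.

### The arm

A 6-joint arm with a two-finger parallel gripper is mounted at the origin on the work surface. World frame = base frame: x ahead of the robot, y to its left, z up, the work surface at z = 0. Lengths are in m, angles in rad, forces in N, time in s.
With the tool pointing down it reaches from about 0.4 to 0.825 m from the base axis. Payload 7 kg.
Tool frame: the origin (TCP) lies midway between the tips of the shut fingers; the grasp point (between the pads) lies 19 mm behind it (arm.grip_point_offset is the distance from the TCP to the grasp point, in m); z points along the fingers, y is the direction in which the jaws open and shut (so a half turn about z gives the same grasp; the last joint's range is limited). The gripper opens to 88 mm and grips with 3 to 60 N. Pads are 19 mm wide; open, the fingers measure 130 mm over their backs; the gripper's body (78 mm by 193 mm) begins 47 mm behind the grasp point.
Start: joints at [-0.829, 0.359, 0.012, 0, -1.224, -0.288], TCP at [0.296, -0.607, 0.227] pointing down, gripper open.
Joint ranges: [-3.07, 3.07], [-1.43, 2.12], [-1.02, 1.25], [-3.03, 1.67], [-3.05, -0], [-3.03, 3.03]. Speed limits (rad/s): [2.39, 2.39, 3.01, 3.14, 3.14, 3.14].

### API

Orientations are given as a unit quaternion [x, y, z, w].
In Python, from cell import arm gives the robot as it stands. The module is installed in compiled form; this text tells all that it offers.
- The arm moves only by the shell command python3 -m handwheel 'ROWS' [FORCE]. ROWS is a JSON object of lists of equal length, an entry for each row: "translation": the shift along the world's x, y, z scaled (see below), a list of three; "rot": the turn, a rotation vector about the world's x, y, z scaled (see below), a list of three; "hand": the opening, from 0 (shut) to 1 (fully open). A call has 1 to 8 rows; each row is the pose to reach, as a shift and turn from the pose commanded when the call began; what a row does not reach only later rows make up. The controller multiplies each number of a shift by 0.08 m and each number of a turn by 90 degrees. A row lasts 1/8 s, in which the tool goes at most 62.5 mm and 10.7 degrees, less where a joint would pass 70% of its speed; a pose out of reach is approached as far as the arm can. A call with a number of a shift or a turn outside -1 to 1 is refused whole. A call with a gripper value outside its range is refused whole. The fingers move at their own pace and stop on an object; FORCE is the grip in N (left out, the last holds). Time passes only in rows, so rows that repeat a pose let the fingers close. It gives the time, the measured TCP pose, the force and the opening at its end, in the units of the state.
- arm.get_state(): the state, without advancing time (a new reading comes with each control period).
- arm.camera(name): name is "side" or "top"; returns (picture, depth): 384x512x3 uint8, red, green, blue; 384x512 float32, m along the optical axis (not along the pixel's ray), 0 where there is no reading.
- arm.camera_model(name): a dict with "fx", "fy", "cx", "cy" (pixels), "extrinsics" (4x4, takes a point from world to camera coordinates). Camera axes: x right, y down, z forward; pixel columns grow to the right and rows downward; lengths in m; the calibration is good to about 2 mm. A picture is of the moment at which its call begins. camera_model takes no time and is no camera call.
- arm.hand_in(): hands the job in, once; it reports no verdict.
Trained networks look in the newest picture that a camera, given by its name, has taken for a name from the list of things; names that differ only in an ending like _2 or _b are one class to them, and where a whole thing is asked for, a point or a joint stands for the part that bears it (a point fixed in the world has none). Each returns a list of dicts, best first, with "confidence" (0 to 1); they miss things now and then, are a little off and sometimes report something else, mostly with a low value. They report only what shows in the picture. A call takes as long as a camera call. They do not tell look-alikes from the thing itself.
- arm.find_in(camera, label): "position" ([column, row] in pixels, amid what is visible of it).
- arm.tip_of(camera, label): "position" ([column, row] in pixels: a listed point, or the origin of a listed thing).
The state is a dict: "time": time; "joints": joint angles; "dq": joint speeds; "effort": joint torques, N m; "position": TCP position; "orientation": TCP orientation; "ft_force": force on the tool from outside, world axes, zero at the start; "torque": the same for the moment, N m; "finger_gap": finger opening in m.
Only numpy, scipy, OpenCV 4.12 (cv2) and the standard library are available. Lean on these libraries where they do the work, as an engineer would, in place of code of your own. Each camera call takes 0.05 s, during which the arm holds its last target.

## Working session

There is one attempt and no reset: what is moved stays moved. The work goes in short steps, Python scripts to look and compute and a shell command to move; the robot and the scene stay as the last step left them, time stands still between calls to the robot, and variables do not carry over. Pictures are saved under pics/ and viewed, and the job is handed in when it is done.

```bash
mkdir -p pics; ls
cat > h.py <<'E'
import numpy as np, cv2
from cell import arm
def snap(n,fn=None):
    p,d=arm.camera(n)
    if fn: cv2.imwrite('pics/'+fn,cv2.cvtColor(p,cv2.COLOR_RGB2BGR))
    return p,d
def w(n,d,u,v,r=0):
    m=arm.camera_model(n);E=np.array(m['extrinsics'])
    u0,v0=int(round(u)),int(round(v))
    q=d[max(0,v0-r):v0+r+1,max(0,u0-r):u0+r+1];q=q[q>0]
    if len(q)==0: return None
    z=np.median(q)
    c=np.array([(u-m['cx'])/m['fx']*z,(v-m['cy'])/m['fy']*z,z,1])
    return (np.linalg.inv(E)@c)[:3]
def cloud(n,d):
    m=arm.camera_model(n);E=np.linalg.inv(np.array(m['extrinsics']))
    v,u=np.mgrid[:d.shape[0],:d.shape[1]]
    c=np.stack([(u-m['cx'])/m['fx']*d,(v-m['cy'])/m['fy']*d,d,np.ones_like(d)],-1)
    P=(c@E.T)[...,:3]; P[d<=0]=np.nan
    return P
E
python3 - <<'E'
from h import *
np.set_printoptions(precision=3,suppress=True)
s=arm.get_state();print(s)
for n in('top','side'):
    p,d=snap(n,n+'0.png')
    np.save(n+'d.npy',d)
    for l in('lantern','cap','bail','turntable','pad','knob'):
        for f in(arm.find_in,arm.tip_of):
            r=f(n,l)
            for o in r[:4]:
                print(n,l,f.__name__,np.array(o['position']).round(1),round(o['confidence'],2),w(n,d,*o['position'],1))
E
```

```text
pics
{'time': 0.0, 'joints': array([-0.829,  0.359,  0.011, -0.   , -1.224, -0.288]), 'dq': array([-0.001,  0.001,  0.001,  0.   , -0.002, -0.001]), 'effort': array([ -0.001, -58.272,  29.307,   6.997,   0.007,  -0.   ]), 'position': array([ 0.296, -0.606,  0.226]), 'orientation': array([-0.225,  0.974,  0.001, -0.   ]), 'ft_force': array([-0.257, -0.581,  0.216]), 'torque': array([0.02 , 0.028, 0.   ]), 'finger_gap': 0.08757836268866316}
top lantern call [410.2 278.5] 0.92 [ 0.305 -0.441  0.056]
top lantern call [331.7 216.6] 0.77 [ 0.475 -0.237  0.054]
top lantern call [326.5 161.1] 0.57 [ 0.63  -0.231  0.038]
top lantern call [391.3 262.2] 0.97 [ 0.348 -0.398  0.041]
top lantern call [342.2 159.8] 0.89 [ 0.639 -0.283  0.   ]
top lantern call [334.2 195.1] 0.83 [ 0.532 -0.244  0.065]
top lantern call [334.5 233.5] 0.38 [ 0.429 -0.242  0.063]
top cap call [336.3 217.3] 0.97 [ 0.472 -0.249  0.056]
top cap call [410.5 278.8] 0.96 [ 0.304 -0.442  0.057]
top cap call [326.9 161.7] 0.56 [ 0.628 -0.233  0.036]
top cap call [313. 163.] 0.92 [ 0.625 -0.193  0.042]
top cap call [423.3 287.7]
[... 1697 characters left out ...]
0.75 [ 0.308 -0.426  0.052]
side bail call [289.8 165.1] 0.72 [ 0.46  -0.232  0.054]
side bail call [309.9 171.2] 0.87 [ 0.389 -0.235  0.031]
side bail call [234.8 180.5] 0.86 [ 0.638 -0.171  0.019]
side bail call [345.2 124.4] 0.79 [ 0.236 -0.592 -0.002]
side turntable call [255.1 294.4] 0.64 [0.528 0.256 0.047]
side turntable call [278.  213.2] 0.32 [0.487 0.011 0.076]
side turntable call [252.9 299.3] 0.78 [0.532 0.269 0.047]
side pad call [247.4 290.6] 0.88 [0.547 0.248 0.048]
side pad call [250.5 286.4] 0.78 [0.541 0.235 0.046]
side knob call [293.5 274.8] 0.51 [0.443 0.244 0.129]
side knob call [291.1 274.3] 0.48 [0.448 0.243 0.128]
side knob call [249.7 287.4] 0.25 [0.543 0.238 0.047]
```

View pics/top0.png

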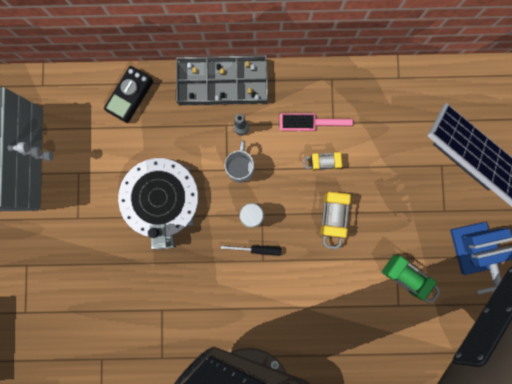

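View pics/side0.png

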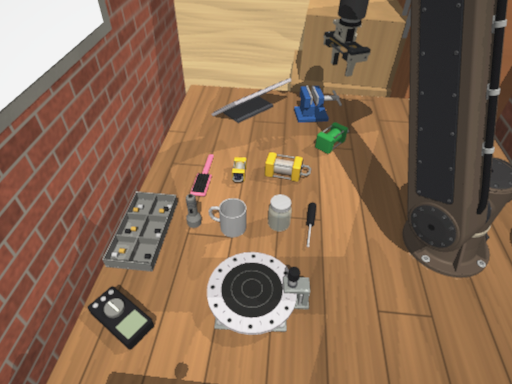

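Run:
```python
import cv2,numpy as np
a=cv2.imread('pics/top0.png')[130:320,280:460]; b=cv2.imread('pics/side0.png')[100:210,200:370]
a=cv2.resize(a,None,fx=2.3,fy=2.3,interpolation=cv2.INTER_CUBIC)
b=cv2.resize(b,(380,246),interpolation=cv2.INTER_CUBIC)
c=np.zeros((max(a.shape[0],b.shape[0]),a.shape[1]+b.shape[1],3),np.uint8);c[:a.shape[0],:a.shape[1]]=a;c[:b.shape[0],a.shape[1]:]=b
cv2.imwrite('pics/crop0.png',c);print(c.shape)
```

```text
(437, 794, 3)
```

View pics/crop0.png

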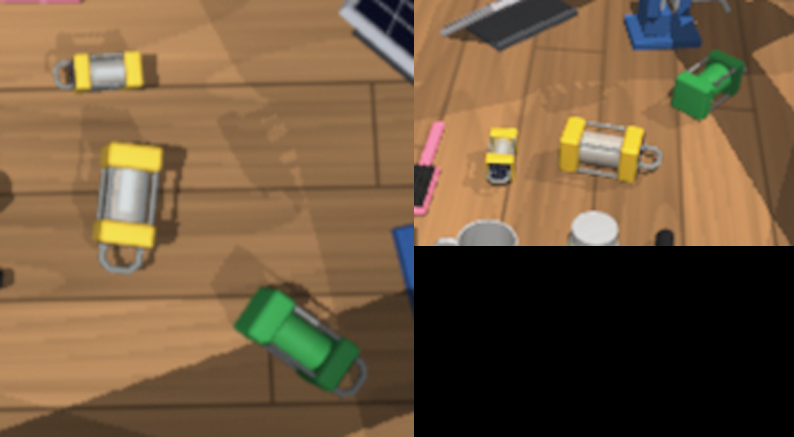

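Candidates are large yellow at top (336,217), small yellow at (326,161) and green at (410,278). The crop confirms the large yellow one as the lantern meant: it isn't green and it's the larger of the other two. It lies with its base away from the robot and its bail toward it. The knob is on the turntable's robot side, at top (154,233).

Run:
```python
from h import *
np.set_printoptions(precision=4,suppress=True)
print(arm.get_state()['time'])
for n in('top','side'):
    p=cv2.cvtColor(cv2.imread(f'pics/{n}0.png'),cv2.COLOR_BGR2HSV);d=np.load(n+'d.npy');P=cloud(n,d)
    y=(p[...,0]>18)&(p[...,0]<34)&(p[...,1]>170)&(p[...,2]>120)
    box=(P[...,0]>.36)&(P[...,0]<.58)&(P[...,1]>-.32)&(P[...,1]<-.17)&(P[...,2]>.055)
    Q=P[y&box];print(n,len(Q),np.median(Q[:,2]))
    r=cv2.minAreaRect(Q[:,:2].astype(np.float32)*1000);print('yellow top rect',r,cv2.boxPoints(r))
    a=Q[Q[:,0]<.48];b=Q[Q[:,0]>.48]
    for k in(a,b): print(len(k),k.min(0),k.max(0),k.mean(0))
    # knob / disc
    k=(P[...,2]>.118)&(P[...,2]<.14)&(P[...,0]>.38)&(P[...,0]<.52)&(P[...,1]>.17)&(P[...,1]<.32)
    K=P[k];print('knob',len(K),cv2.minEnclosingCircle(K[:,:2].astype(np.float32)*1000),K[:,2].mean(), K.mean(0))
    D=P[(abs(P[...,2]-.046)<.006)&(np.hypot(P[...,0]-.54,P[...,1]-.235)<.135)]
    print('disc',len(D),D[:,2].mean(),cv2.minEnclosingCircle(D[:,:2].astype(np.float32)*1000))
    B=P[(P[...,2]>.066)&(P[...,2]<.085)&(P[...,0]>.36)&(P[...,0]<.5)&(P[...,1]>.15)&(P[...,1]<.32)]
    print('bracket',len(B),cv2.minAreaRect(B[:,:2].astype(np.float32)*1000))
    v,u=np.nonzero((abs(P[...,2]-.046)<.006)&(np.hypot(P[...,0]-.54,P[...,1]-.235)<.135))
```

```text
1.3
top 304 0.06369790171991174
yellow top rect ((481.3525085449219, -248.324462890625), (63.68721389770508, 117.44464874267578), 83.07565307617188) [[ 419.2195 -272.8563]
 [ 535.8075 -287.0153]
 [ 543.4855 -223.7926]
 [ 426.8975 -209.6336]]
140 [ 0.4217 -0.2735  0.0551] [ 0.4497 -0.2105  0.0684] [ 0.4357 -0.2439  0.0631]
164 [ 0.5103 -0.2847  0.0562] [ 0.5412 -0.2223  0.0687] [ 0.5275 -0.2566  0.0637]
knob 94 ((443.37921142578125, 232.77838134765625), 13.572509765625) 0.1284796839600117 [0.4435 0.2316 0.1285]
disc 4621 0.04739840748870958 ((527.6182250976562, 237.07240295410156), 121.64379119873047)
bracket 265 ((433.2104797363281, 232.0711212158203), (61.62732696533203, 40.769248962402344), 2.547841787338257)
side 194 0.06267978537872515
yellow top rect ((480.2655944824219, -243.56594848632812), (64.63774871826172, 118.04461669921875), 83.6183090209961) [[ 418.0167 -269.1241]
 [ 535.3299 -282.245 ]
 [ 542.5145 -218.0078]
 [ 425.2013 -204.8869]]
99 [ 0.4195 -0.2701  0.0552] [ 0.4493 -0.2064  0.0653] [ 0.435  -0.2358  0.0622]
95 [ 0.5084 -0.2797  0.0552] [ 0.5404 -0.2201  0.0664] [ 0.5256 -0.2485  0.0623]
knob 109 ((441.4187316894531, 235.5257568359375), 13.72779369354248) 0.127347913119905 [0.4417 0.2369 0.1273]
disc 5537 0.046568425977461816 ((526.3854370117188, 241.79331970214844), 119.54572296142578)
bracket 359 ((430.652587890625, 235.09152221679688), (61.882080078125, 38.87147903442383), 4.572521209716797)
```

Run:
```python
from h import *
from scipy.optimize import least_squares
np.set_printoptions(precision=4,suppress=True)
for n in('top','side'):
    g=cv2.imread(f'pics/{n}0.png');d=np.load(n+'d.npy');P=cloud(n,d)
    M=((abs(P[...,2]-.047)<.008)&(np.hypot(P[...,0]-.54,P[...,1]-.235)<.14)).astype(np.uint8)
    c=max(cv2.findContours(M,0,cv2.CHAIN_APPROX_NONE)[0],key=len)[:,0]
    Q=P[c[:,1],c[:,0],:2]; Q=Q[Q[:,0]>.47]
    f=least_squares(lambda q:np.hypot(*(Q-q[:2]).T)-q[2],[.54,.235,.11],loss='soft_l1',f_scale=.002);print(n,'rim',f.x,len(Q))
    M=((g.max(2)<60)&(np.hypot(P[...,0]-.54,P[...,1]-.235)<.09)&(abs(P[...,2]-.048)<.008)).astype(np.uint8)
    c=max(cv2.findContours(M,0,cv2.CHAIN_APPROX_NONE)[0],key=len)[:,0]
    Q=P[c[:,1],c[:,0],:2]; Q=Q[Q[:,0]>.48]
    f=least_squares(lambda q:np.hypot(*(Q-q[:2]).T)-q[2],[.54,.235,.075],loss='soft_l1',f_scale=.002);print(n,'pad',f.x,len(Q))
```

```text
top rim [0.5388 0.2392 0.1087] 162
top pad [0.5377 0.2377 0.0704] 115
side rim [0.5367 0.2416 0.1085] 176
side pad [0.538  0.2398 0.0719] 130
```

```bash
cat >> h.py <<'E'
from scipy.spatial.transform import Rotation as Ro
np.set_printoptions(precision=4,suppress=True)
def toolR(az,dep,sgn=1):
    # tool z points along azimuth az, dep below horizontal; y horizontal to left of az (sgn)
    z=np.array([np.cos(dep)*np.cos(az),np.cos(dep)*np.sin(az),-np.sin(dep)])
    y=sgn*np.array([-np.sin(az),np.cos(az),0]);return np.c_[np.cross(y,z),y,z]
def delta(R,tcp):
    s=arm.get_state();R0=Ro.from_quat(s['orientation'])
    print('shift units',(np.array(tcp)-s['position'])/.08,'rot units',(Ro.from_matrix(R)*R0.inv()).as_rotvec()/(np.pi/2),'deg',np.degrees((Ro.from_matrix(R)*R0.inv()).magnitude()))
def st():
    s=arm.get_state();print(s['time'],s['joints'],s['position'],s['orientation'],s['ft_force'],s['finger_gap'])
E
python3 - <<'E'
from h import *
for dep in(45,60):
  for sg in(1,-1):
    R=toolR(np.radians(-6.65),np.radians(dep),sg);G=np.array([.4351,-.2407,.032]);T=G+.019*R[:,2]
    print(dep,sg,T,T-.12*R[:,2]);delta(R,T-.12*R[:,2])
E
```

```text
45 1 [ 0.4484 -0.2423  0.0186] [ 0.3642 -0.2324  0.1034]
shift units [ 0.8536  4.678  -1.5394] rot units [ 0.0851 -0.4993 -0.3437] deg 55.094267417664305
45 -1 [ 0.4484 -0.2423  0.0186] [ 0.3642 -0.2324  0.1034]
shift units [ 0.8536  4.678  -1.5394] rot units [-0.6506 -0.1109  1.5292] deg 149.89636757532952
60 1 [ 0.4445 -0.2418  0.0155] [ 0.3849 -0.2349  0.1195]
shift units [ 1.1133  4.6477 -1.3388] rot units [ 0.0568 -0.333  -0.3544] deg 44.06172720381029
60 -1 [ 0.4445 -0.2418  0.0155] [ 0.3849 -0.2349  0.1195]
shift units [ 1.1133  4.6477 -1.3388] rot units [-0.4374 -0.0746  1.5891] deg 148.4917056707074
```

```bash
python3 -m handwheel '{"translation":[[0.3,0.5,0.2],[0.5,1,0.2],[0.5,1,0.2],[0.5,1,0.2],[0.5,1,0.2],[0.5,1,0.2]],"rot":[[0.015,-0.085,-0.057],[0.03,-0.17,-0.115],[0.045,-0.255,-0.172],[0.06,-0.34,-0.23],[0.073,-0.42,-0.29],[0.085,-0.5,-0.344]],"hand":[1,1,1,1,1,1]}' 30; python3 -m handwheel '{"translation":[[0.2,0.7,0],[0.36,1,0],[0.36,1,0]],"rot":[[0,0,0],[0,0,0],[0,0,0]],"hand":[1,1,1]}'; python3 -c "
from h import *
st()"
```

```text
time: 2.05
position: [0.3358, -0.527, 0.2434]
orientation: [0.055, 0.921, -0.023, 0.384]
ft_force: [-0.9, 1.0, -1.0]
finger_gap: 0.0874
time: 2.42
position: [0.3649, -0.4453, 0.2434]
orientation: [0.053, 0.922, -0.023, 0.383]
ft_force: [0.6, -0.7, 0.5]
finger_gap: 0.0877
2.425 [-1.0259  0.0286 -0.3178 -0.8253 -0.8647 -0.2199] [ 0.3649 -0.4453  0.2434] [ 0.053   0.922  -0.0227  0.3829] [ 0.5596 -0.7477  0.4687] 0.08774216566012373
```

```bash
python3 -m handwheel '{"translation":[[0,0.7,-0.2],[0,1,-0.4],[0,1,-0.4]],"rot":[[0,0,0],[0,0,0],[0,0,0]],"hand":[1,1,1]}'; python3 -m handwheel '{"translation":[[0,0.7,-0.2],[0,1,-0.4],[0,1,-0.4]],"rot":[[0,0,0],[0,0,0],[0,0,0]],"hand":[1,1,1]}'; python3 -c "
from h import *
st()
R=toolR(np.radians(-6.65),np.radians(45),1);delta(R,[.3642,-.2324,.1034]);delta(R,[.4484,-.2423,.0186])"
```

```text
time: 2.8
position: [0.3644, -0.3652, 0.2099]
orientation: [0.053, 0.922, -0.022, 0.382]
ft_force: [0.0, -0.6, 0.4]
finger_gap: 0.0878
time: 3.18
position: [0.3647, -0.2859, 0.1784]
orientation: [0.053, 0.922, -0.022, 0.382]
ft_force: [-0.1, -1.3, 0.7]
finger_gap: 0.0875
3.175 [-0.726  -0.1611 -0.6529 -0.8603 -0.5652 -0.3349] [ 0.3647 -0.2859  0.1784] [ 0.053   0.9223 -0.022   0.3823] [-0.0653 -1.3141  0.7426] 0.08753092059614986
shift units [-0.0067  0.6683 -0.937 ] rot units [ 0.0001  0.0003 -0.0008] deg 0.07698174688929083
shift units [ 1.0458  0.5445 -1.997 ] rot units [ 0.0001  0.0003 -0.0008] deg 0.07698174688929083
```

```bash
python3 -m handwheel '{"translation":[[0,0.5,-0.3],[0,0.67,-0.8],[0,0.67,-0.93],[0,0.67,-0.93]],"rot":[[0,0,0],[0,0,0],[0,0,0],[0,0,0]],"hand":[1,1,1,1]}';  python3 - <<'E'
from h import *
st()
snap('top','top1.png');snap('side','side1.png')
R=toolR(np.radians(-6.65),np.radians(45),1);delta(R,[.4484,-.2423,.0186])
a=cv2.imread('pics/top1.png')[130:320,280:460]; b=cv2.imread('pics/side1.png')[80:220,220:390]
cv2.imwrite('pics/c1.png',np.hstack([cv2.resize(a,(390,400)),cv2.resize(b,(400,400))]))
E
```

```text
time: 3.68
position: [0.3651, -0.235, 0.1037]
orientation: [0.055, 0.922, -0.022, 0.382]
ft_force: [-0.4, -0.9, 0.1]
finger_gap: 0.0874
3.675 [-0.7593 -0.0613 -0.7442 -1.1458 -0.4829  0.0125] [ 0.3651 -0.235   0.1037] [ 0.0549  0.9223 -0.0223  0.3819] [-0.3812 -0.9016  0.0831] 0.08742524056615185
shift units [ 1.0428 -0.0907 -1.0774] rot units [0.0006 0.0006 0.0014] deg 0.14613696593007933
```

View pics/c1.png

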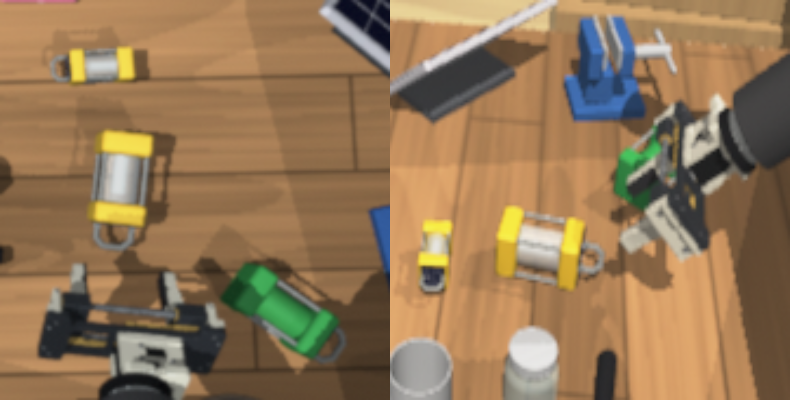

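The gripper is in line with the toppled large lantern, with the bail between its jaws (crop left, ~(120,240)). The green one sits clear to the right, so I'm advancing along the tool axis.

```bash
python3 -m handwheel '{"translation":[[0.3,-0.03,-0.3],[0.6,-0.05,-0.6],[0.8,-0.07,-0.82],[0.8,-0.07,-0.82]],"rot":[[0,0,0],[0,0,0],[0,0,0],[0,0,0]],"hand":[1,1,1,1]}';python3 -m handwheel '{"translation":[[0.12,-0.01,-0.12],[0.24,-0.02,-0.25],[0.24,-0.02,-0.25]],"rot":[[0,0,0],[0,0,0],[0,0,0]],"hand":[1,1,1]}';  python3 - <<'E'
from h import *
st()
snap('top','top2.png');snap('side','side2.png')
R=toolR(np.radians(-6.65),np.radians(45),1);delta(R,[.4484,-.2423,.0186])
a=cv2.imread('pics/top2.png')[130:320,280:460]; b=cv2.imread('pics/side2.png')[80:220,220:390]
cv2.imwrite('pics/c2.png',np.hstack([cv2.resize(a,(390,400)),cv2.resize(b,(400,400))]))
E
```

```text
time: 4.28
position: [0.4288, -0.2398, 0.0378]
orientation: [0.055, 0.922, -0.022, 0.382]
ft_force: [-0.3, -0.5, 0.6]
finger_gap: 0.0878
time: 4.65
position: [0.4476, -0.2407, 0.0191]
orientation: [0.054, 0.922, -0.023, 0.383]
ft_force: [-0.3, 0.7, 0.5]
finger_gap: 0.0876
4.65 [-0.879   0.2856 -0.6765 -1.6042 -0.5109  0.6317] [ 0.4476 -0.2407  0.0191] [ 0.0538  0.9221 -0.0225  0.3826] [-0.3193  0.6826  0.4894] 0.08762937332265103
shift units [ 0.0108 -0.0223 -0.0116] rot units [0.0008 0.001  0.0001] deg 0.11309142288101005
```

View pics/c2.png

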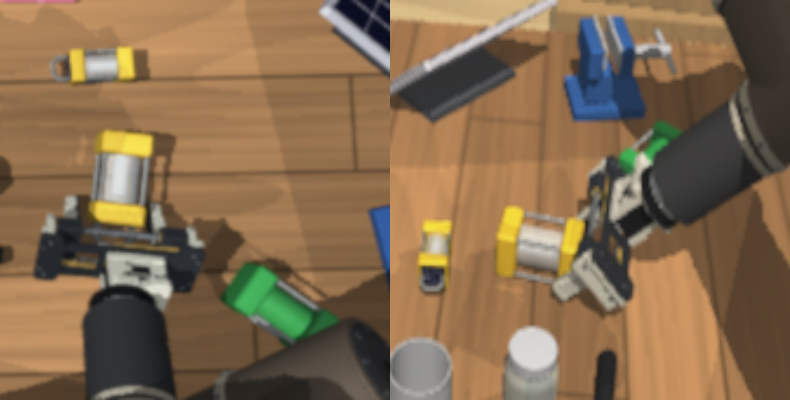

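```bash
python3 -m handwheel '{"translation":[[0,0,0],[0,0,0],[0,0,0],[0,0,0],[0,0,0]],"rot":[[0,0,0],[0,0,0],[0,0,0],[0,0,0],[0,0,0]],"hand":[0,0,0,0,0]}' 40; python3 -m handwheel '{"translation":[[0,0,0.2],[0,0,0.6],[0,0,1]],"rot":[[0,0,0],[0,0,0],[0,0,0]],"hand":[0,0,0]}'; python3 -c "
from h import *
st()"
```

```text
time: 5.38
position: [0.4481, -0.2415, 0.0192]
orientation: [0.054, 0.922, -0.023, 0.383]
ft_force: [-5.0, -3.8, 7.3]
finger_gap: 0.0647
time: 5.75
position: [0.4464, -0.2398, 0.095]
orientation: [0.054, 0.923, -0.022, 0.381]
ft_force: [-1.6, 1.1, -6.5]
finger_gap: 0.0641
5.75 [-0.5936  0.0514 -0.6567 -1.1872 -0.3577 -0.0572] [ 0.4464 -0.2398  0.095 ] [ 0.0544  0.9227 -0.0215  0.381 ] [-1.6408  1.1093 -6.5163] 0.06414317215167105
```

```bash
python3 -m handwheel '{"translation":[[0.1,0,0.5],[0.2,0.1,1],[0.3,0.2,1]],"rot":[[0,0,0],[0,0,0],[0,0,0]],"hand":[0,0,0]}'; python3 -m handwheel '{"translation":[[0.2,0.4,0.5],[0.4,0.8,1],[0.5,1,1]],"rot":[[0,0,0],[0,0,0],[0,0,0]],"hand":[0,0,0]}';python3 -c "
from h import *
st()
delta(toolR(0,np.pi/4),[.55,0,.36])"
```

```text
time: 6.12
position: [0.4358, -0.2458, 0.1335]
orientation: [0.059, 0.93, -0.027, 0.361]
ft_force: [-2.7, -0.9, -5.7]
finger_gap: 0.0641
time: 6.5
position: [0.4565, -0.2353, 0.1866]
orientation: [0.054, 0.931, -0.014, 0.36]
ft_force: [-0.8, -2.9, -4.0]
finger_gap: 0.0644
6.5 [-0.0943 -0.1837 -1.0024  0.1141 -0.0158 -1.7066] [ 0.4565 -0.2353  0.1866] [ 0.0544  0.9314 -0.0139  0.3597] [-0.7567 -2.8718 -3.9867] 0.0644306486134365
shift units [1.1683 2.9411 2.168 ] rot units [-0.0102 -0.0307  0.0709] deg 7.012055932942099
```

```bash
python3 -m handwheel '{"translation":[[0.5,0.1,0],[1,0.3,0],[1,0.5,0],[1,0.5,0]],"rot":[[0,0,0],[0,0,0],[0,0,0],[0,0,0]],"hand":[0,0,0,0]}'; python3 -c "
from h import *
st()
delta(toolR(0,np.pi/4),[.6,0,.36])"
```

```text
time: 7.0
position: [0.5358, -0.2125, 0.1896]
orientation: [0.047, 0.933, 0.003, 0.357]
ft_force: [-1.1, -0.0, -4.7]
finger_gap: 0.0641
7.0 [-0.0405 -0.0609 -0.8963  0.1223 -0.0049 -1.7536] [ 0.5358 -0.2125  0.1896] [0.0473 0.9328 0.0033 0.3572] [-1.0857 -0.0194 -4.733 ] 0.06409728719152596
shift units [0.8021 2.656  2.1297] rot units [-0.0269 -0.0344  0.0541] deg 6.253591462198661
```

```bash
cat > kin.py <<'E'
from h import *
from scipy.optimize import least_squares
D=[([-0.829,0.359,0.0115,0,-1.224,-0.288],[.296,-.6065,.2265],[-.225,.974,.001,0]),
([-1.0259,.0286,-.3178,-.8253,-.8647,-.2199],[.3649,-.4453,.2434],[.053,.922,-.0227,.3829]),
([-.726,-.1611,-.6529,-.8603,-.5652,-.3349],[.3647,-.2859,.1784],[.053,.9223,-.022,.3823]),
([-.7593,-.0613,-.7442,-1.1458,-.4829,.0125],[.3651,-.235,.1037],[.0549,.9223,-.0223,.3819]),
([-.879,.2856,-.6765,-1.6042,-.5109,.6317],[.4476,-.2407,.0191],[.0538,.9221,-.0225,.3826]),
([-.5936,.0514,-.6567,-1.1872,-.3577,-.0572],[.4464,-.2398,.095],[.0544,.9227,-.0215,.381]),
([-.0943,-.1837,-1.0024,.1141,-.0158,-1.7066],[.4565,-.2353,.1866],[.0544,.9314,-.0139,.3597]),
([-.0405,-.0609,-.8963,.1223,-.0049,-1.7536],[.5358,-.2125,.1896],[.0473,.9328,.0033,.3572])]
r=lambda ax,t:Ro.from_euler(ax,t)
def fk(q,p,s):
    r0,lat,h,a,L1,L2,b,L3=p
    A=r('z',q[0]); 
    pos=A.apply([r0,lat,h])
    B=A*r('y',q[1]); pos=pos+B.apply([a,0,L1])
    C=B*r('y',-q[2]); pos=pos+C.apply([L2,0,b])
    W=C*r('x',s[0]*q[3])*r('y',-q[4])
    pos=pos+W.apply([L3,0,0])
    # tool: z along W x ; at q6=0 tool y lies in pitch plane
    T=W*r('x',s[1]*q[5])*Ro.from_matrix(np.array([[0,0,1],[0,s[2],0],[-s[2],0,0]],float).T.T)
    return pos,T
if __name__=='__main__':
  import itertools
  for s in itertools.product([1,-1],[1,-1],[1]):
    def f(p):
        o=[]
        for q,x,u in D:
            P,T=fk(q,p,s); o+=list((P-x)*1000)
        return o
    m=least_squares(f,[0,-.19,.3,0,.4,.4,0,.2])
    print(s,m.cost,m.x)
    zz=[fk(q,m.x,s)[1].as_matrix()[:,2]-Ro.from_quat(u).as_matrix()[:,2] for q,x,u in D];print(np.abs(zz).max())
    for q,x,u in D[:3]: print((fk(q,m.x,s)[1].inv()*Ro.from_quat(u)).as_rotvec())
E
python3 kin.py
```

```text
(1, 1, 1) 23342.258269473703 [ 0.3485 -0.1693 -0.1738  0.3019 -0.2037  0.0489  0.1958 -0.5517]
0.9562366605700239
[-0.0015  0.     -0.995 ]
[-0.8392 -0.8393  0.083 ]
[-0.6013 -0.6012  0.6122]
(1, -1, 1) 23342.258269473703 [ 0.3485 -0.1693 -0.1738  0.3019 -0.2037  0.0489  0.1958 -0.5517]
0.9562366605700237
[-0.0015  0.0005 -1.571 ]
[-1.0062 -0.6387 -0.3038]
[-0.7527 -0.364  -0.0176]
(-1, 1, 1) 46022.507387060985 [-0.0086 -0.1433  0.3761 -0.0402  0.5373  0.5059 -0.1376  0.4573]
0.0014305733150356652
[-0.0015  0.     -0.995 ]
[ 0.0001 -0.0001 -1.131 ]
[ 0.0001  0.0001 -0.901 ]
(-1, -1, 1) 46022.507387060985 [-0.0086 -0.1433  0.3761 -0.0402  0.5373  0.5059 -0.1376  0.4573]
0.0014305733150357615
[-0.0015  0.0005 -1.571 ]
[ 0.0001 -0.0002 -1.5708]
[ 0.0001  0.     -1.5708]
```

```bash
cat > kin2.py <<'E'
from kin import *
def fk(q,p):
    r0,lat,h,a,L1,L2,b,L3,w1,v1,w2,v2,l0=p
    A=r('z',q[0]); pos=A.apply([r0,lat,h])
    B=A*r('y',q[1]); pos=pos+B.apply([a,0,L1])
    C=B*r('y',-q[2]); pos=pos+C.apply([L2,0,b])
    C4=C*r('x',-q[3]); pos=pos+C4.apply([l0*0,w1,v1])
    W=C4*r('y',-q[4]); pos=pos+W.apply([L3,w2,v2])
    T=W*r('x',-q[5])*Ro.from_matrix([[0,0,1],[0,1,0],[-1,0,0]])*r('z',-np.pi/2)
    return pos,T
def fit():
    f=lambda p:np.r_[np.concatenate([(fk(q,p)[0]-x)*1000 for q,x,u in D]),(p-p0)*1]
    p0=np.array([0,0,.3,0,.4,.4,0,.2,0,0,0,0,0]);return least_squares(f,p0)
if __name__=='__main__':
    m=fit();print(m.cost,m.x,np.abs(m.fun[:24]).max())
    print([fk(q,m.x)[0]-x for q,x,u in D]);print((fk(*[D[1][0],m.x])[1].inv()*Ro.from_quat(D[1][2])).magnitude())
E
python3 kin2.py
```

```text
0.10438141575925461 [ 0.0002  0.0001  0.1987 -0.0003  0.6015  0.4638  0.0002  0.3777 -0.0959
 -0.0001 -0.0959  0.0001  0.    ] 0.15971917180856998
[array([-0.0001, -0.0002, -0.0001]), array([-0.0001, -0.    ,  0.0001]), array([ 0.0001,  0.    , -0.    ]), array([-0.0001, -0.    ,  0.    ]), array([ 0.,  0., -0.]), array([-0.    ,  0.0001,  0.0001]), array([ 0.    ,  0.0001, -0.0001]), array([0.    , 0.0001, 0.    ])]
0.00015574541136384175
```

```bash
cat > ik.py <<'E'
from kin2 import *
LO=np.array([-3.07,-1.43,-1.02,-3.03,-3.05,-3.03]);HI=np.array([3.07,2.12,1.25,1.67,0,3.03])
PR=fit().x
rng=np.random.default_rng(0)
def ik(x,R,q0=None,n=12):
    Rt=Ro.from_matrix(R);best=[]
    for k in range(n):
        s=(np.array(q0) if (k==0 and q0 is not None) else rng.uniform(LO,HI)*.7)
        s=np.clip(s,LO+.02,HI-.02)
        f=lambda q:(lambda P,T:np.r_[(P-x)*5,(Rt.inv()*T).as_rotvec()])(*fk(q,PR))
        m=least_squares(f,s,bounds=(LO+.015,HI-.015))
        if m.cost<1e-7 and not any(np.allclose(m.x,b,atol=.02) for b in best): best.append(m.x)
    return best
E
python3 - <<'E'
from ik import *
for az in range(-60,121,20):
    R=toolR(np.radians(az),np.pi/4,-1)
    for zz in(.154,.25,.35):
        T=np.array([.538,.2395,zz])+.019*R[:,2]
        print(az,zz,[b.round(2).tolist() for b in ik(T,R)])
E
```

```text
-60 0.154 [[1.08, 0.44, -0.6, 0.73, -1.13, -1.08]]
-60 0.25 [[1.09, 0.33, -0.5, 0.67, -1.3, -0.94]]
-60 0.35 [[1.09, 0.26, -0.36, 0.64, -1.47, -0.81]]
-40 0.154 [[1.04, 0.32, -0.86, 1.07, -0.92, -1.07]]
-40 0.25 [[1.09, 0.2, -0.74, 0.91, -1.07, -0.85]]
-40 0.35 [[1.12, 0.11, -0.59, 0.81, -1.24, -0.67]]
-20 0.154 []
-20 0.25 [[0.96, 0.06, -0.95, 1.26, -0.8, -0.77]]
-20 0.35 [[1.06, -0.03, -0.78, 1.01, -0.97, -0.5]]
0 0.154 []
0 0.25 []
0 0.35 [[0.88, -0.16, -0.92, 1.22, -0.62, -0.28]]
20 0.154 []
20 0.25 []
20 0.35 [[0.62, -0.22, -0.98, 1.31, -0.2, 0.07]]
40 0.154 []
40 0.25 []
40 0.35 [[0.78, -0.22, -0.7, 0.2, -0.31, 1.32]]
60 0.154 []
60 0.25 [[0.39, 0.01, -0.37, -0.77, -0.67, 2.72]]
60 0.35 [[0.44, -0.09, -0.28, -0.6, -0.79, 2.48]]
80 0.154 [[0.21, 0.27, -0.26, -0.95, -0.94, -2.98]]
80 0.25 []
80 0.35 [[0.26, 0.06, -0.08, -0.77, -1.17, 2.92]]
100 0.154 [[0.2, 0.39, -0.1, -0.86, -1.21, -2.79]]
100 0.25 [[0.21, 0.28, -0.03, -0.81, -1.33, -2.95]]
100 0.35 []
120 0.154 [[0.24, 0.5, 0.05, -0.75, -1.44, -2.63]]
120 0.25 [[0.24, 0.41, 0.14, -0.75, -1.57, -2.76]]
120 0.35 [[0.24, 0.33, 0.26, -0.76, -1.72, -2.89]]
```

```bash
cat > plan.py <<'E'
from ik import *
def path(q0,wps,N=15,verbose=True):
    # wps list of (pos,R)
    q=np.array(q0,float);P,T=fk(q,PR);ok=True
    LZ=None
    for i,(x,R) in enumerate(wps):
        x=np.array(x);Rt=Ro.from_matrix(R);d=(Rt*T.inv()).as_rotvec()
        worst=0;prev=q.copy();jm=0
        for k in range(1,N+1):
            t=k/N;Tk=Ro.from_rotvec(d*t)*T;xk=P+(x-P)*t
            f=lambda q:(lambda a,b:np.r_[(a-xk)*5,(Tk.inv()*b).as_rotvec()])(*fk(q,PR))
            m=least_squares(f,np.clip(q,LO+.006,HI-.006),bounds=(LO+.005,HI-.005));jm=max(jm,np.abs(m.x-q).max());q=m.x;worst=max(worst,m.cost)
        P,T=x,Rt
        if verbose:print(i,'deg',np.degrees(np.linalg.norm(d)).round(1),'cost',worst,'jump',round(jm,2),'q',q.round(2))
    return q
E
python3 - <<'E'
from plan import *
s=arm.get_state();q=s['joints'];R0=Ro.from_quat(s['orientation']).as_matrix()
rad=np.radians
for az in(-50,-60,-75):
  for d1 in (60,75,90):
    print('---',az,d1)
    wps=[([.56,-.15,.25],toolR(rad(-10),rad(d1),1))]
    Rs=toolR(rad(-10),rad(d1),1)
    Rf=toolR(rad(az),rad(45),-1)
    # spin -90 about tool z
    for spin in(-90,):
        R1=toolR(rad((az-10)/2),rad(d1),1)@Ro.from_euler('z',spin,degrees=True).as_matrix()
        wps+=[([.56,0,.33],R1),([.54,.15,.35],toolR(rad(az),rad(d1),-1)),(np.array([.538,.2395,.3])+.019*Rf[:,2],Rf),(np.array([.538,.2395,.154])+.019*Rf[:,2],Rf)]
    path(q,wps)
P=cloud('top',np.load('topd.npy'));print('left obj',np.nanmax(P[90:210,0:55,2]),np.nanmin(P[90:210,0:45,1]),P[150,48],P[150,20],P[200,30],P[150,15])
E
```

```text
--- -50 60
0 deg 13.0 cost 3.112972645449269e-05 jump 0.12 q [ 0.17 -0.11 -0.75  0.39 -0.46 -2.22]
1 deg 73.2 cost 4.687897747747876e-19 jump 0.05 q [ 0.63 -0.13 -0.66  0.62 -0.91 -1.5 ]
2 deg 73.2 cost 3.978990913626822e-19 jump 0.08 q [ 0.94  0.04 -0.42  0.53 -1.28 -0.44]
3 deg 15.0 cost 1.0002766495260784e-25 jump 0.03 q [ 1.11  0.22 -0.55  0.75 -1.27 -0.82]
4 deg 0.0 cost 2.570036824769827e-18 jump 0.02 q [ 1.07  0.38 -0.73  0.88 -1.03 -1.07]
--- -50 75
0 deg 27.3 cost 1.2938410767482567e-17 jump 0.12 q [ 0.13  0.03 -0.42  0.1  -0.87 -1.93]
1 deg 70.8 cost 2.8684005230774163e-23 jump 0.06 q [ 0.5  -0.02 -0.35  0.25 -1.12 -1.12]
2 deg 70.8 cost 1.055418496620864e-22 jump 0.06 q [ 0.8   0.06 -0.23  0.27 -1.32 -0.17]
3 deg 30.0 cost 2.6182569794596977e-20 jump 0.05 q [ 1.11  0.22 -0.55  0.75 -1.27 -0.82]
4 deg 0.0 cost 2.5676206156029817e-18 jump 0.02 q [ 1.07  0.38 -0.73  0.88 -1.03 -1.07]
--- -50 90
0 deg 42.1 cost 2.879076310157268e-17 jump 0.1 q [ 0.08  0.19 -0.17  0.   -1.21 -1.82]
1 deg 70.0 cost 6.813502567628755e-23 jump 0.06 q [ 0.35  0.12 -0.07 -0.   -1.38 -0.87]
2 deg 70.
[... 2405 characters left out ...]
.26  0.52 -1.54 -0.97]
4 deg 0.0 cost 9.648718082759435e-23 jump 0.02 q [ 1.04  0.52 -0.41  0.55 -1.3  -1.12]
--- -75 90
0 deg 42.1 cost 2.879076310157268e-17 jump 0.1 q [ 0.08  0.19 -0.17  0.   -1.21 -1.82]
1 deg 57.5 cost 2.681378771138881e-23 jump 0.05 q [ 0.35  0.12 -0.07  0.   -1.38 -1.09]
2 deg 57.5 cost 3.1913863804316004e-25 jump 0.05 q [ 0.62  0.11 -0.04  0.   -1.42 -0.36]
3 deg 45.0 cost 2.0030614848152312e-19 jump 0.05 q [ 1.05  0.39 -0.26  0.52 -1.54 -0.97]
4 deg 0.0 cost 9.757269516538406e-23 jump 0.02 q [ 1.04  0.52 -0.41  0.55 -1.3  -1.12]
left obj 0.19173976521256342 0.5355157632475662 [0.6848 0.5684 0.0026] [0.652  0.547  0.1712] [0.5355 0.5795 0.0669] [0.6586 0.5785 0.1406]
```

Run:
```python
from plan import *
rad=np.radians
st();delta(toolR(rad(-10),rad(75),1),[.56,-.15,.33])
```

```text
7.0 [-0.0405 -0.0609 -0.8963  0.1223 -0.0049 -1.7536] [ 0.5358 -0.2125  0.1896] [0.0473 0.9328 0.0033 0.3572] [-1.0857 -0.0194 -4.733 ] 0.06409728719152596
shift units [0.3021 0.781  1.7547] rot units [ 0.0139  0.2986 -0.0493] deg 27.267887663996756
```

```bash
python3 -m handwheel '{"translation":[[0.05,0.1,0.2],[0.1,0.2,0.5],[0.15,0.4,0.9],[0.15,0.4,0.9]],"rot":[[0.004,0.08,-0.01],[0.008,0.16,-0.025],[0.011,0.23,-0.037],[0.014,0.3,-0.05]],"hand":[0,0,0,0]}'; python3 -m handwheel '{"translation":[[0.05,0.1,0.4],[0.15,0.4,0.85],[0.15,0.4,0.85]],"rot":[[0,0,0],[0,0,0],[0,0,0]],"hand":[0,0,0]}'
python3 - <<'E'
from plan import *
rad=np.radians
st();delta(toolR(rad(-10),rad(75),1),[.56,-.15,.33])
R1=toolR(rad(-35),rad(75),1)@Ro.from_euler('z',-90,degrees=True).as_matrix()
delta(R1,[.56,0,.33])
E
```

```text
time: 7.5
position: [0.5503, -0.1801, 0.2674]
orientation: [0.087, 0.987, -0.011, 0.132]
ft_force: [0.8, -0.9, -5.7]
finger_gap: 0.0641
time: 7.88
position: [0.5626, -0.148, 0.3344]
orientation: [0.086, 0.987, -0.011, 0.133]
ft_force: [1.0, -0.3, -4.5]
finger_gap: 0.0641
7.875 [ 0.1323 -0.017  -0.2749  0.0909 -1.0579 -1.9117] [ 0.5626 -0.148   0.3344] [ 0.0862  0.9872 -0.0112  0.1334] [ 0.9621 -0.3118 -4.4919] 0.06412363668429868
shift units [-0.033  -0.0251 -0.0552] rot units [ 0.0001  0.0043 -0.0003] deg 0.38804086363001405
shift units [-0.033   1.8499 -0.0552] rot units [-0.2299  0.0981  0.6908] deg 66.12172259594426
```

```bash
python3 -m handwheel '{"translation":[[0,0.1,0],[0,0.2,0],[0,0.4,0],[0,0.6,0],[0,0.8,0],[0,1,0],[0,1,0],[0,1,0]],"rot":[[-0.033,0.014,0.1],[-0.066,0.028,0.2],[-0.1,0.042,0.3],[-0.133,0.056,0.4],[-0.167,0.07,0.5],[-0.2,0.084,0.6],[-0.23,0.098,0.691],[-0.23,0.098,0.691]],"hand":[0,0,0,0,0,0,0,0]}'
python3 - <<'E'
from plan import *
rad=np.radians
st();delta(toolR(rad(-60),rad(75),-1),[.54,.15,.35])
E
```

```text
time: 8.88
position: [0.5604, -0.069, 0.3303]
orientation: [-0.457, 0.88, -0.117, 0.058]
ft_force: [0.1, 0.1, -4.5]
finger_gap: 0.0637
8.875 [ 0.3726 -0.0162 -0.3431  0.2449 -1.113  -1.0793] [ 0.5604 -0.069   0.3303] [-0.4571  0.8798 -0.1165  0.0581] [ 0.1139  0.1339 -4.5478] 0.06374348940754289
shift units [-0.2552  2.7377  0.2467] rot units [-0.1635  0.1812  0.6931] deg 66.13616807976194
```

```bash
python3 -m handwheel '{"translation":[[0,0.1,0],[0,0.2,0.05],[0,0.4,0.1],[0,0.6,0.2],[-0.1,0.8,0.25],[-0.1,1,0.25],[-0.1,1,0.25],[-0.1,1,0.25]],"rot":[[-0.023,0.026,0.1],[-0.047,0.052,0.2],[-0.071,0.079,0.3],[-0.094,0.105,0.4],[-0.118,0.131,0.5],[-0.142,0.157,0.6],[-0.1635,0.181,0.693],[-0.1635,0.181,0.693]],"hand":[0,0,0,0,0,0,0,0]}';python3 -m handwheel '{"translation":[[0,0.5,0],[-0.1,1,0],[-0.1,1,0]],"rot":[[0,0,0],[0,0,0],[0,0,0]],"hand":[0,0,0]}'
python3 - <<'E'
from plan import *
rad=np.radians
Rf=toolR(rad(-60),rad(45),-1)
st();delta(Rf,np.array([.538,.2395,.3])+.019*Rf[:,2]);delta(Rf,np.array([.538,.2395,.154])+.019*Rf[:,2])
E
```

```text
time: 9.88
position: [0.5534, 0.011, 0.3511]
orientation: [0.858, -0.497, 0.113, 0.064]
ft_force: [0.3, -0.1, -4.1]
finger_gap: 0.0641
time: 10.25
position: [0.5455, 0.0927, 0.3515]
orientation: [0.858, -0.497, 0.113, 0.063]
ft_force: [0.7, 1.5, -4.2]
finger_gap: 0.0636
10.25 [ 0.7006  0.056  -0.2291  0.263  -1.3368 -0.2487] [0.5455 0.0927 0.3515] [ 0.8578 -0.4975  0.1129  0.0629] [ 0.6832  1.47   -4.2307] 0.06356163890404355
shift units [-0.0103  1.6893 -0.8118] rot units [-0.2918 -0.1646  0.0013] deg 30.152180101107845
shift units [-0.0103  1.6893 -2.6368] rot units [-0.2918 -0.1646  0.0013] deg 30.152180101107845
```

```bash
python3 -m handwheel '{"translation":[[0,0.2,0],[0,0.5,0],[0,0.7,-0.1],[0,0.85,-0.2],[0,0.85,-0.2]],"rot":[[-0.08,-0.045,0],[-0.16,-0.09,0],[-0.24,-0.135,0],[-0.292,-0.165,0.001],[-0.292,-0.165,0.001]],"hand":[0,0,0,0,0]}';python3 -m handwheel '{"translation":[[0,0.4,-0.2],[-0.01,0.84,-0.6],[-0.01,0.84,-0.6],[-0.01,0.84,-0.6]],"rot":[[0,0,0],[0,0,0],[0,0,0],[0,0,0]],"hand":[0,0,0,0]}'
python3 - <<'E'
from plan import *
rad=np.radians
Rf=toolR(rad(-60),rad(45),-1)
st();delta(Rf,np.array([.538,.2395,.154])+.019*Rf[:,2])
p,d1=snap('top','top3.png');p,d2=snap('side','side3.png');np.save('t3.npy',d1);np.save('s3.npy',d2)
a=cv2.imread('pics/top3.png')[110:310,70:270]; b=cv2.imread('pics/side3.png')[150:350,180:380]
cv2.imwrite('pics/c3.png',np.hstack([cv2.resize(a,(400,400)),cv2.resize(b,(400,400))]))
E
```

```text
time: 10.88
position: [0.5453, 0.1595, 0.3336]
orientation: [0.8, -0.461, 0.332, 0.194]
ft_force: [0.3, -0.1, -4.2]
finger_gap: 0.0637
time: 11.38
position: [0.5453, 0.2256, 0.2886]
orientation: [0.8, -0.462, 0.331, 0.192]
ft_force: [-0.7, -0.2, -3.7]
finger_gap: 0.064
11.375 [ 1.0877  0.2895 -0.434   0.653  -1.3859 -0.8697] [0.5453 0.2256 0.2886] [ 0.8001 -0.4618  0.3313  0.1919] [-0.7402 -0.2418 -3.6974] 0.0640097134254205
shift units [-0.0074  0.0288 -1.8504] rot units [ 0.0006 -0.0005  0.0002] deg 0.07112142329505526
```

View pics/c3.png

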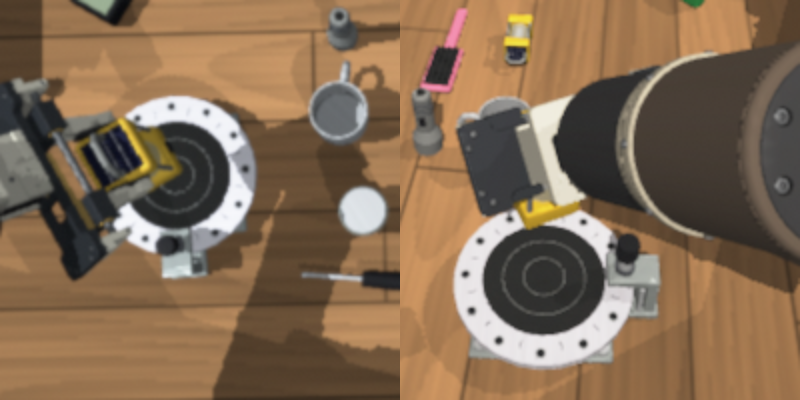

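```bash
cat > lan.py <<'E'
from h import *
def lan(tag,dt,ds,zc):
    for n,f,dd in(('top','top'+tag,dt),('side','side'+tag,ds)):
        p=cv2.cvtColor(cv2.imread(f'pics/{f}.png'),cv2.COLOR_BGR2HSV);P=cloud(n,np.load(dd))
        y=(p[...,0]>15)&(p[...,0]<36)&(p[...,1]>150)&(p[...,2]>50)
        y&=(np.hypot(P[...,0]-.538,P[...,1]-.24)<.09)&(P[...,2]>.06)
        Q=P[y];print(n,len(Q),'z hist',np.histogram(Q[:,2],bins=np.arange(.04,.36,.02)))
        # cap top region incl. dark panel
        k=(np.hypot(P[...,0]-.538,P[...,1]-.24)<.05)&(abs(P[...,2]-zc)<.007)
        C=P[k]
        if len(C)>20:
            c=C.mean(0);u,s,v=np.linalg.svd(C-c);nn=v[2]*np.sign(v[2,2]);print(' captop',len(C),c,'normal',nn,cv2.minAreaRect(C[:,:2].astype(np.float32)*1000))
        for lo,hi in((zc-.03,zc-.004),(zc-.12,zc-.088)):
            k=Q[(Q[:,2]>lo)&(Q[:,2]<hi)]
            if len(k)>8: print('  yellow',lo,len(k),k.min(0),k.max(0),cv2.minAreaRect(k[:,:2].astype(np.float32)*1000))
E
python3 -c "
from lan import *
lan('3','t3.npy','s3.npy',.302-.0+.014)"
```

```text
top 521 z hist (array([  0,   0,   0,   0,   0,   0,   0,   0,  61, 136,   0,   0,  20,
       301,   3]), array([0.04, 0.06, 0.08, 0.1 , 0.12, 0.14, 0.16, 0.18, 0.2 , 0.22, 0.24,
       0.26, 0.28, 0.3 , 0.32, 0.34]))
 captop 905 [0.5411 0.2351 0.315 ] normal [-0.0187  0.0096  0.9998] ((540.3462524414062, 236.4591827392578), (99.03501892089844, 63.434566497802734), 31.97768211364746)
  yellow 0.28600000000000003 146 [0.505  0.1959 0.2916] [0.5741 0.2762 0.312 ] ((538.8955078125, 235.84771728515625), (63.09572219848633, 63.96449279785156), 28.916719436645508)
  yellow 0.196 191 [0.515  0.1927 0.2023] [0.5805 0.2332 0.2279] ((549.4103393554688, 212.0605010986328), (63.68285369873047, 31.6584415435791), 11.945517539978027)
side 240 z hist (array([  0,   0,   0,   0,   0,   0,   0,   6, 157,  76,   1,   0,   0,
         0,   0]), array([0.04, 0.06, 0.08, 0.1 , 0.12, 0.14, 0.16, 0.18, 0.2 , 0.22, 0.24,
       0.26, 0.28, 0.3 , 0.32, 0.34]))
  yellow 0.196 236 [0.5015 0.2473 0.1965] [0.5691 0.2771 0.2261] ((534.4403686523438, 262.90325927734375), (67.60891723632812, 26.260799407958984), 4.1927170753479)
```

```bash
python3 -m handwheel '{"translation":[[-0.01,0.02,-0.4],[-0.02,0.04,-0.8],[-0.02,0.04,-1],[-0.02,0.04,-1]],"rot":[[0,0,0],[0,0,0],[0,0,0],[0,0,0]],"hand":[0,0,0,0]}';python3 -m handwheel '{"translation":[[0,0,-0.3],[0,0,-0.55],[0,0,-0.72],[0,0,-0.74],[0,0,-0.74]],"rot":[[0,0,0],[0,0,0],[0,0,0],[0,0,0],[0,0,0]],"hand":[0,0,0,0,0]}'
python3 - <<'E'
from lan import *
st()
p,d1=snap('top','top4.png');p,d2=snap('side','side4.png');np.save('t4.npy',d1);np.save('s4.npy',d2)
z=arm.get_state()['position'][2]+.0134+.014;print('exp captop',z)
lan('4','t4.npy','s4.npy',z)
a=cv2.imread('pics/top4.png')[110:310,70:270]; b=cv2.imread('pics/side4.png')[150:350,180:380]
cv2.imwrite('pics/c4.png',np.hstack([cv2.resize(a,(400,400)),cv2.resize(b,(400,400))]))
E
```

```text
time: 11.98
position: [0.5434, 0.2289, 0.2082]
orientation: [0.8, -0.46, 0.332, 0.193]
ft_force: [-0.6, 0.1, -3.8]
finger_gap: 0.0639
time: 12.6
position: [0.5436, 0.2297, 0.1493]
orientation: [0.801, -0.46, 0.332, 0.192]
ft_force: [-0.1, 0.6, -3.4]
finger_gap: 0.0637
12.6 [ 1.0813  0.4296 -0.5923  0.718  -1.1524 -1.0614] [0.5436 0.2297 0.1493] [ 0.8006 -0.4603  0.3319  0.1924] [-0.1264  0.5712 -3.4101] 0.06365110313639241
exp captop 0.17687755033791489
top 385 z hist (array([  0,  42, 107,   0,   0,  10, 220,   6,   0,   0,   0,   0,   0,
         0,   0]), array([0.04, 0.06, 0.08, 0.1 , 0.12, 0.14, 0.16, 0.18, 0.2 , 0.22, 0.24,
       0.26, 0.28, 0.3 , 0.32, 0.34]))
 captop 658 [0.5395 0.2394 0.1756] normal [-0.0105  0.0156  0.9998] ((538.11376953125, 240.88221740722656), (98.4461898803711, 62.4007453918457), 30.28408432006836)
  yellow 0.1468775503379149 105 [0.5052 0.2005 0.1541] [0.5767 0.2766 0.1729] ((537.5272827148438, 240.23764038085938), (64.01443481445312, 63.49264144897461), 29.90260887145996)
  yellow 0.05687755033791489 147 [0.5142 0.1971 0.0629] [0.5809 0.236  0.0889] ((549.3900146484375, 215.94131469726562), (65.7524642944336, 28.743637084960938), 14.123872756958008)
side 91 z hist (array([ 0, 49, 11,  0,  0,  0, 31,  0,  0,  0,  0,  0,  0,  0,  0]), array([0.04, 0.06, 0.08, 0.1 , 0.12, 0.14, 0.16, 0.18, 0.2 , 0.22, 0.24,
       0.26, 0.28, 0.3 , 0.32, 0.34]))
 captop 87 [0.5459 0.225  0.1757] normal [ 0.0152 -0.0851  0.9963] ((537.904052734375, 226.95892333984375), (71.42939758300781, 33.57806396484375), 33.17866134643555)
  yellow 0.05687755033791489 60 [0.5313 0.2704 0.0604] [0.557  0.2809 0.0849] ((543.7587890625, 276.0674743652344), (25.76371955871582, 8.949947357177734), 6.489299774169922)
```

View pics/c4.png

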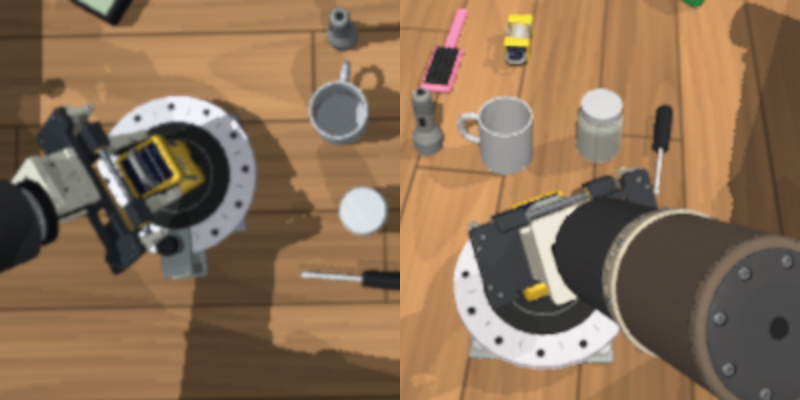

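```bash
python3 -m handwheel '{"translation":[[0,0,-0.02],[0,0,-0.035],[0,0,-0.05],[0,0,-0.06],[0,0,-0.07],[0,0,-0.075],[0,0,-0.075]],"rot":[[0,0,0],[0,0,0],[0,0,0],[0,0,0],[0,0,0],[0,0,0],[0,0,0]],"hand":[0,0,0,0,0,0,0]}';python3 -m handwheel '{"translation":[[0,0,-0.006],[0,0,-0.012],[0,0,-0.018],[0,0,-0.018]],"rot":[[0,0,0],[0,0,0],[0,0,0],[0,0,0]],"hand":[0,0,0,0]}'
```

```text
time: 13.58
position: [0.5436, 0.2293, 0.1445]
orientation: [0.8, -0.46, 0.333, 0.193]
ft_force: [-4.3, -0.3, 8.1]
finger_gap: 0.0636
time: 14.08
position: [0.544, 0.2293, 0.1443]
orientation: [0.8, -0.46, 0.333, 0.193]
ft_force: [-3.2, -1.0, 13.8]
finger_gap: 0.0634
```

```bash
python3 -m handwheel '{"translation":[[0,0,0.012],[0,0,0.025],[0,0,0.025]],"rot":[[0,0,0],[0,0,0],[0,0,0]],"hand":[0,0,0]}' 12; python3 -m handwheel '{"translation":[[0,0,0],[0,0,0]],"rot":[[0,0,0],[0,0,0]],"hand":[0,0]}' 5;  python3 -c "
from h import *
st();print(arm.get_state()['torque'])"
```

```text
time: 14.45
position: [0.5438, 0.2296, 0.1443]
orientation: [0.8, -0.46, 0.332, 0.192]
ft_force: [3.5, -2.2, 5.9]
finger_gap: 0.0642
time: 14.7
position: [0.5439, 0.2298, 0.1442]
orientation: [0.8, -0.46, 0.332, 0.192]
ft_force: [4.3, -1.2, 4.9]
finger_gap: 0.0641
14.7 [ 1.0803  0.4359 -0.5975  0.7231 -1.1435 -1.0701] [0.5439 0.2298 0.1442] [ 0.8005 -0.4603  0.3323  0.1922] [ 4.3404 -1.2473  4.9269] 0.06407835560285537
[ 0.4383 -0.5256  0.6899]
```

Contact is firm and gentle: about 9 N at most, with the grip relaxed. Now I'll open and look.

```bash
python3 -m handwheel '{"translation":[[0,0,0],[0,0,0],[0,0,0],[0,0,0],[0,0,0],[0,0,0]],"rot":[[0,0,0],[0,0,0],[0,0,0],[0,0,0],[0,0,0],[0,0,0]],"hand":[0.8,0.9,1,1,1,1]}'
python3 - <<'E'
from lan import *
st()
p,d1=snap('top','top5.png');p,d2=snap('side','side5.png');np.save('t5.npy',d1);np.save('s5.npy',d2)
lan('5','t5.npy','s5.npy',.17)
a=cv2.imread('pics/top5.png')[110:310,70:270]; b=cv2.imread('pics/side5.png')[150:350,180:380]
cv2.imwrite('pics/c5.png',np.hstack([cv2.resize(a,(400,400)),cv2.resize(b,(400,400))]))
E
```

```text
time: 15.45
position: [0.5433, 0.2295, 0.1434]
orientation: [0.801, -0.46, 0.332, 0.193]
ft_force: [0.5, 0.3, 0.5]
finger_gap: 0.0875
15.45 [ 1.0805  0.4363 -0.5983  0.7219 -1.1425 -1.0699] [0.5433 0.2295 0.1434] [ 0.8006 -0.4604  0.3317  0.1926] [0.4697 0.3267 0.4852] 0.08750853384274543
top 430 z hist (array([  0, 137,  24,   1,   3,  48, 217,   0,   0,   0,   0,   0,   0,
         0,   0]), array([0.04, 0.06, 0.08, 0.1 , 0.12, 0.14, 0.16, 0.18, 0.2 , 0.22, 0.24,
       0.26, 0.28, 0.3 , 0.32, 0.34]))
 captop 607 [0.5417 0.2366 0.1692] normal [ 0.0018 -0.0139  0.9999] ((539.8677978515625, 236.6013946533203), (98.93849182128906, 63.326419830322266), 31.03650665283203)
  yellow 0.14 119 [0.5008 0.1966 0.1464] [0.5823 0.2689 0.166 ] ((534.302490234375, 233.18894958496094), (76.72827911376953, 64.2430419921875), 31.90780258178711)
  yellow 0.05000000000000002 150 [0.5067 0.1974 0.0601] [0.5794 0.2506 0.0816] ((538.6483154296875, 218.88966369628906), (44.74205780029297, 75.57099151611328), 72.68274688720703)
side 96 z hist (array([ 0, 60,  0,  0,  0,  0, 34,  1,  1,  0,  0,  0,  0,  0,  0]), array([0.04, 0.06, 0.08, 0.1 , 0.12, 0.14, 0.16, 0.18, 0.2 , 0.22, 0.24,
       0.26, 0.28, 0.3 , 0.32, 0.34]))
 captop 127 [0.5531 0.229  0.1684] normal [ 0.0512 -0.0697  0.9963] ((546.0884399414062, 228.71360778808594), (60.74390411376953, 35.140140533447266), 31.45761489868164)
  yellow 0.14 9 [0.5285 0.2013 0.1625] [0.5799 0.2541 0.166 ] ((557.7194213867188, 220.117919921875), (64.32406616210938, 26.486852645874023), 55.177669525146484)
  yellow 0.05000000000000002 60 [0.5313 0.2672 0.06  ] [0.5543 0.2824 0.0787] ((542.8363037109375, 274.3868408203125), (20.28150177001953, 14.170716285705566), 49.32692337036133)
```

View pics/c5.png

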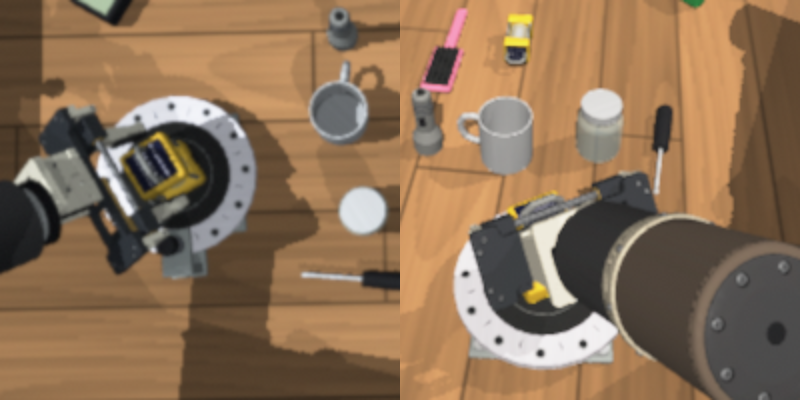

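```bash
python3 -m handwheel '{"translation":[[-0.06,0.1,0.115],[-0.15,0.26,0.3],[-0.3,0.52,0.6],[-0.5,0.87,1],[-0.5,0.87,1]],"rot":[[0,0,0],[0,0,0],[0,0,0],[0,0,0],[0,0,0]],"hand":[1,1,1,1,1]}'
python3 - <<'E'
from plan import *
st()
q=arm.get_state()['joints'];rad=np.radians
# knob grasp options, tool down, jaws tangential (yaw of tt 3.2deg)
K=np.array([.4424,.2342,.119])
for yaw in(3.2,-10,-25,3.2+180):
    R=toolR(rad(yaw),rad(90),1)
    for b in ik(K+.019*R[:,2],R): print(yaw,b.round(2))
E
```

```text
time: 16.18
position: [0.5031, 0.3029, 0.226]
orientation: [0.801, -0.46, 0.332, 0.189]
ft_force: [-1.2, -0.0, 0.3]
finger_gap: 0.0877
16.175 [ 1.2147  0.3925 -0.4153  0.5932 -1.3661 -0.9942] [0.5031 0.3029 0.226 ] [ 0.8014 -0.4601  0.3318  0.1895] [-1.2454 -0.0493  0.2891] 0.08773052155552374
3.2 [ 0.88  0.2  -0.54 -0.   -0.84 -2.39]
-10 [ 0.88  0.2  -0.54  0.   -0.84 -2.63]
-25 [ 0.88  0.2  -0.54 -0.   -0.84 -2.89]
183.2 [ 0.88  0.2  -0.54 -0.   -0.84  0.75]
```

Run:
```python
from plan import *
rad=np.radians
q=arm.get_state()['joints']
R=toolR(rad(183.2),rad(90),1)
path(q,[([.46,.29,.30],R),([.4424,.2342,.22],R),([.4424,.2342,.10],R),([.4424,.2342,.115],R)])
delta(R,[.46,.29,.30])
P=cloud('top',np.load('t5.npy'))
```

```text
0 deg 76.0 cost 1.6522815418811738e-18 jump 0.13 q [ 0.92  0.1  -0.16  0.   -1.31  0.7 ]
1 deg 0.0 cost 9.685599389980323e-20 jump 0.02 q [ 0.88  0.07 -0.37 -0.   -1.12  0.75]
2 deg 0.0 cost 3.827710298288402e-21 jump 0.02 q [ 0.88  0.2  -0.54 -0.   -0.84  0.75]
3 deg 0.0 cost 7.162942227987924e-21 jump 0.0 q [ 0.88  0.18 -0.52  0.   -0.87  0.75]
shift units [-0.5388 -0.1615  0.9245] rot units [0.2471 0.4621 0.6615] deg 75.95238791417668
```

```bash
python3 -m handwheel '{"translation":[[-0.2,0.1,0.4],[-0.5,0.1,0.9],[-0.54,0,0.92],[-0.54,-0.1,0.92],[-0.54,-0.16,0.92],[-0.54,-0.16,0.92],[-0.54,-0.16,0.92],[-0.54,-0.16,0.92]],"rot":[[0,0,0],[0.035,0.065,0.094],[0.07,0.13,0.188],[0.105,0.197,0.283],[0.14,0.264,0.378],[0.176,0.33,0.472],[0.212,0.396,0.567],[0.247,0.462,0.6615]],"hand":[1,1,1,1,1,1,1,1]}'
python3 - <<'E'
from lan import *
st()
p,d1=snap('top','top6.png');p,d2=snap('side','side6.png');np.save('t6.npy',d1);np.save('s6.npy',d2)
lan('6','t6.npy','s6.npy',.17)
delta(toolR(np.radians(183.2),np.pi/2,1),[.4424,.2342,.22])
for n,d in(('top',d1),('side',d2)):
    P=cloud(n,d);k=(P[...,2]>.118)&(P[...,2]<.14)&(np.hypot(P[...,0]-.442,P[...,1]-.234)<.03)
    K=P[k];print('knob',n,len(K),cv2.minEnclosingCircle(K[:,:2].astype(np.float32)*1000) if len(K) else '')
a=cv2.imread('pics/top6.png')[110:310,70:270]; b=cv2.imread('pics/side6.png')[150:350,180:380]
cv2.imwrite('pics/c6.png',np.hstack([cv2.resize(a,(400,400)),cv2.resize(b,(400,400))]))
E
```

```text
time: 17.18
position: [0.4594, 0.2862, 0.2977]
orientation: [1.0, 0.026, 0.004, 0.003]
ft_force: [0.9, -0.6, -0.3]
finger_gap: 0.0875
17.175 [ 0.9267  0.0951 -0.1754  0.0103 -1.2995  0.6935] [0.4594 0.2862 0.2977] [0.9996 0.0261 0.0041 0.0028] [ 0.9121 -0.5754 -0.2874] 0.08752650437756775
top 457 z hist (array([  0, 159,  21,   1,   3,  46, 227,   0,   0,   0,   0,   0,   0,
         0,   0]), array([0.04, 0.06, 0.08, 0.1 , 0.12, 0.14, 0.16, 0.18, 0.2 , 0.22, 0.24,
       0.26, 0.28, 0.3 , 0.32, 0.34]))
 captop 564 [0.5416 0.2357 0.169 ] normal [-0.0036 -0.0105  0.9999] ((541.872802734375, 237.92657470703125), (63.77897262573242, 63.807071685791016), 30.827163696289062)
  yellow 0.14 121 [0.5008 0.1966 0.1453] [0.5828 0.2737 0.1659] ((541.79638671875, 237.7213134765625), (64.17318725585938, 64.71159362792969), 30.55171012878418)
  yellow 0.05000000000000002 172 [0.5015 0.1974 0.0609] [0.5791 0.2513 0.082 ] ((540.028076171875, 233.9846649169922), (56.843116760253906, 61.06718063354492), 31.70238494873047)
side 689 z hist (array([  0, 305,  14,   3,   0, 104, 263,   0,   0,   0,   0,  
[... 189 characters left out ...]
 0.0305 0.9995] ((539.5338134765625, 240.72998046875), (62.51431655883789, 63.65587615966797), 31.068620681762695)
  yellow 0.14 228 [0.5009 0.2011 0.1454] [0.58   0.2819 0.166 ] ((540.5512084960938, 241.24539184570312), (61.61943435668945, 63.74470901489258), 30.776378631591797)
  yellow 0.05000000000000002 314 [0.4999 0.2195 0.0601] [0.5791 0.2812 0.0811] ((538.8212890625, 241.64663696289062), (63.90196228027344, 62.35918426513672), 30.942991256713867)
shift units [-0.2349 -0.6439 -0.968 ] rot units [0.0041 0.0058 0.0049] deg 0.7749785374443936
knob top 94 ((443.4517822265625, 233.20382690429688), 13.591723442077637)
knob side 89 ((440.775146484375, 235.06492614746094), 13.504313468933105)
```

View pics/c6.png

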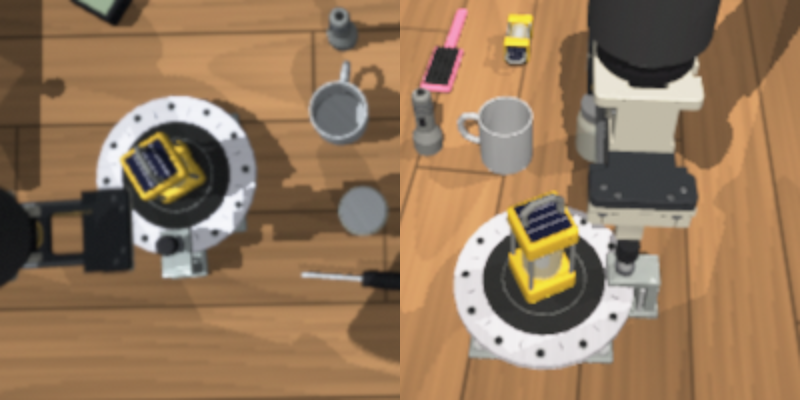

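```bash
python3 -m handwheel '{"translation":[[-0.1,-0.3,0],[-0.22,-0.55,-0.4],[-0.22,-0.65,-0.97],[-0.22,-0.65,-0.97],[-0.22,-0.65,-0.97]],"rot":[[0.004,0.006,0.005],[0.004,0.006,0.005],[0.004,0.006,0.005],[0.004,0.006,0.005],[0.004,0.006,0.005]],"hand":[1,1,1,1,1]}'
python3 - <<'E'
from h import *
st();delta(toolR(np.radians(183.2),np.pi/2,1),[.4424,.2342,.102])
E
```

```text
time: 17.9
position: [0.443, 0.2347, 0.2211]
orientation: [1.0, 0.027, 0.002, 0.001]
ft_force: [-0.2, -0.7, -0.3]
finger_gap: 0.0879
17.9 [ 0.8834  0.0734 -0.3738  0.0048 -1.1236  0.7395] [0.443  0.2347 0.2211] [0.9996 0.0271 0.0016 0.0014] [-0.239  -0.7344 -0.2783] 0.08787656796742559
shift units [-0.007  -0.0067 -1.4883] rot units [0.0018 0.0021 0.0011] deg 0.26481359318627734
```

```bash
python3 -m handwheel '{"translation":[[0,0,-0.4],[-0.01,-0.01,-0.8],[-0.01,-0.01,-0.9],[-0.01,-0.01,-0.9]],"rot":[[0,0,0],[0,0,0],[0,0,0],[0,0,0]],"hand":[1,1,1,1]}'; python3 -m handwheel '{"translation":[[0,0,-0.3],[0,0,-0.5],[0,0,-0.58],[0,0,-0.58]],"rot":[[0,0,0],[0,0,0],[0,0,0],[0,0,0]],"hand":[0.7,0.7,0.7,0.7]}'
python3 - <<'E'
from lan import *
st()
p,d1=snap('top','top7.png');p,d2=snap('side','side7.png')
a=cv2.imread('pics/top7.png')[110:310,70:270]; b=cv2.imread('pics/side7.png')[190:350,220:380]
cv2.imwrite('pics/c7.png',np.hstack([cv2.resize(a,(400,400)),cv2.resize(b,(400,400))]))
E
```

```text
time: 18.4
position: [0.4424, 0.2343, 0.1486]
orientation: [1.0, 0.027, 0.001, 0.001]
ft_force: [1.0, 0.4, 1.0]
finger_gap: 0.0877
time: 18.9
position: [0.4422, 0.234, 0.1019]
orientation: [1.0, 0.027, 0.001, 0.001]
ft_force: [-0.6, -0.7, 0.1]
finger_gap: 0.0618
18.9 [ 0.8827  0.1944 -0.5372  0.0043 -0.8395  0.7396] [0.4422 0.234  0.1019] [0.9996 0.0272 0.0011 0.0012] [-0.5897 -0.6976  0.1263] 0.061760831367508644
```

View pics/c7.png

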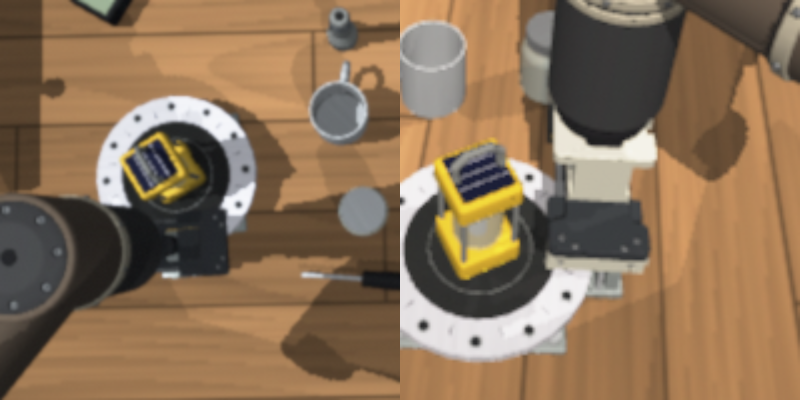

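The gripper is down over the knob and clear of the lantern, which stands undisturbed. Next I'll close on the knob.

```bash
python3 -m handwheel '{"translation":[[0,0,0],[0,0,0],[0,0,0],[0,0,0],[0,0,0],[0,0,0]],"rot":[[0,0,0],[0,0,0],[0,0,0],[0,0,0],[0,0,0],[0,0,0]],"hand":[0.3,0.2,0,0,0,0]}' 50;python3 -m handwheel '{"translation":[[0,0,0],[0,0,0]],"rot":[[0,0,0],[0,0,0]],"hand":[0,0]}'
```

```text
time: 19.75
position: [0.4417, 0.2322, 0.1011]
orientation: [1.0, 0.027, 0.0, 0.003]
ft_force: [1.4, -4.7, 2.1]
finger_gap: 0.0252
time: 20.0
position: [0.4417, 0.2321, 0.1011]
orientation: [1.0, 0.027, 0.0, 0.003]
ft_force: [1.6, -5.5, 2.6]
finger_gap: 0.0248
```

```bash
python3 -m handwheel '{"translation":[[0,-0.012,0],[0,-0.025,0.03],[0,-0.025,0.06],[0,-0.025,0.09],[0,-0.025,0.12],[0,-0.025,0.12]],"rot":[[0,0,0],[0,0,0],[0,0,0],[0,0,0],[0,0,0],[0,0,0]],"hand":[0,0,0,0,0,0]}';python3 -m handwheel '{"translation":[[0,0,0.02],[0,0,0.04],[0,0,0.055],[0,0,0.07],[0,0,0.07]],"rot":[[0,0,0],[0,0,0],[0,0,0],[0,0,0],[0,0,0]],"hand":[0,0,0,0,0]}'
```

```text
time: 20.75
position: [0.4417, 0.2318, 0.1107]
orientation: [1.0, 0.027, 0.001, 0.001]
ft_force: [1.6, 4.2, -8.9]
finger_gap: 0.025
time: 21.38
position: [0.4416, 0.2318, 0.1153]
orientation: [1.0, 0.027, 0.0, 0.001]
ft_force: [5.9, 6.3, -20.3]
finger_gap: 0.0247
```

```bash
python3 -m handwheel '{"translation":[[0,0.01,0],[-0.005,0.012,0],[-0.005,0.012,0],[-0.005,0.012,0],[-0.005,0.012,0],[-0.005,0.012,0]],"rot":[[0,0,0],[0,0,0],[0,0,0],[0,0,0],[0,0,0],[0,0,0]],"hand":[0,0,0,0,0,0]}'
python3 - <<'E'
from lan import *
p,d1=snap('top','top8.png');p,d2=snap('side','side8.png');np.save('t8.npy',d1);np.save('s8.npy',d2)
lan('8','t8.npy','s8.npy',.17);st()
a=cv2.imread('pics/top8.png')[110:310,70:270]; b=cv2.imread('pics/side8.png')[190:350,220:380]
cv2.imwrite('pics/c8.png',np.hstack([cv2.resize(a,(400,400)),cv2.resize(b,(400,400))]))
E
```

```text
time: 22.12
position: [0.4415, 0.2319, 0.1153]
orientation: [1.0, 0.027, 0.0, 0.002]
ft_force: [9.1, 2.0, -19.4]
finger_gap: 0.0252
top 453 z hist (array([  0, 161,  17,   0,   2,  45, 228,   0,   0,   0,   0,   0,   0,
         0,   0]), array([0.04, 0.06, 0.08, 0.1 , 0.12, 0.14, 0.16, 0.18, 0.2 , 0.22, 0.24,
       0.26, 0.28, 0.3 , 0.32, 0.34]))
 captop 562 [0.5415 0.236  0.1689] normal [-0.0038 -0.0164  0.9999] ((541.974365234375, 237.71087646484375), (63.337493896484375, 63.83634948730469), 32.13849639892578)
  yellow 0.14 119 [0.5007 0.1974 0.1469] [0.5828 0.2665 0.1659] ((541.5465087890625, 237.69732666015625), (63.388824462890625, 64.43505859375), 30.88471221923828)
  yellow 0.05000000000000002 173 [0.5015 0.1974 0.0601] [0.5792 0.2506 0.0817] ((540.5562133789062, 234.37069702148438), (57.917476654052734, 60.851680755615234), 31.234546661376953)
side 690 z hist (array([  0, 320,   6,   2,   0, 107, 255,   0,   0,   0,   0,   0,   0,
         0,   0]), array([0.04, 0.06, 0.08, 0.1 , 0.12, 0.14, 0.16, 0.18, 0.2 , 0.22, 0.24,
       0.26, 0.28, 0.3 , 0.32, 0.34]))
 captop 572 [0.5391 0.247  0.1683] normal [0.0029 0.0207 0.9998] ((539.9319458007812, 240.53927612304688), (62.67839431762695, 64.58563232421875), 32.783138275146484)
  yellow 0.14 213 [0.5009 0.2044 0.1455] [0.5796 0.2806 0.166 ] ((541.2356567382812, 241.3989715576172), (60.80284118652344, 64.60771179199219), 32.2151985168457)
  yellow 0.05000000000000002 323 [0.4997 0.2184 0.0601] [0.5795 0.2823 0.0818] ((539.3228759765625, 240.60791015625), (64.57909393310547, 63.39021301269531), 30.432126998901367)
22.225 [ 0.8812  0.176  -0.5233  0.0043 -0.8739  0.7408] [0.4414 0.2319 0.1153] [0.9996 0.027  0.0005 0.002 ] [  8.9142   2.7653 -19.3718] 0.02493709387656539
```

View pics/c8.png

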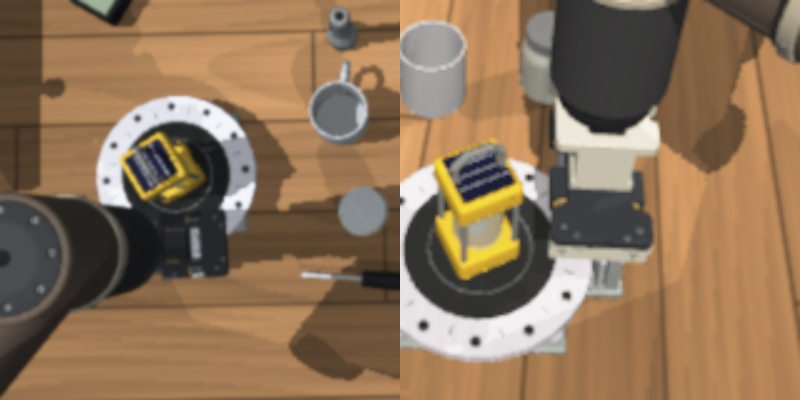

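```bash
python3 -m handwheel '{"translation":[[0.006,0,0],[0.012,0.004,0],[0.012,0.004,0],[0.012,0.004,0],[0.012,0.004,0],[0.012,0.004,0],[0.012,0.004,0],[0.012,0.004,0]],"rot":[[0,0,0],[0,0,0],[0,0,0],[0,0,0],[0,0,0],[0,0,0],[0,0,0],[0,0,0]],"hand":[0,0,0,0,0,0,0,0]}'
python3 - <<'E'
from h import *
snap('side','side9.png');snap('top','top9.png');st()
E
```

```text
time: 23.22
position: [0.4416, 0.2319, 0.1153]
orientation: [1.0, 0.027, -0.0, 0.002]
ft_force: [5.9, 1.2, -19.8]
finger_gap: 0.0251
23.325 [ 0.8805  0.177  -0.5216  0.0035 -0.8757  0.7419] [0.4416 0.2319 0.1153] [ 0.9996  0.0269 -0.0002  0.0022] [  4.8417   2.0449 -20.6844] 0.024832445535016196
```

View pics/side9.png

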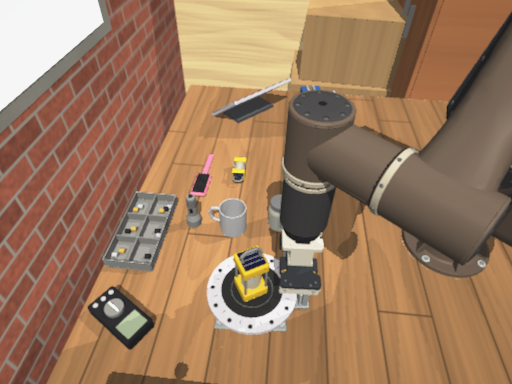

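The picture shows the lantern upright on the pad (251,272), the gripper holding the knob (299,280), and the other things where they were. The hold is steady against the stop, so I'm handing in.

```bash
python3 -c "
from cell import arm
print(arm.hand_in())"
```

```text
the job is handed in; nothing more can be done
None
```

The large yellow lantern now stands upright on the turntable's pad, let go. The arm is still holding the plunger knob pulled up to its stop, so you can turn the disc. I handed the job in at about 23 s of the 56 s allowed.

- **Lantern:** I gripped it by the cap and turned it upright. It touched the pad at about 12 N and reached roughly 18 N at most before I eased off and opened the gripper. It settled about 1.5 mm when released. The last pictures show it upright to within about 1° and 2 to 4 mm from the middle of the pad. The two cameras differ by about 3 mm on its position.
- **Knob:** My grip was about 2 mm off centre, so I nudged the arm to ease the side load. The gripper rose 14.2 mm with the knob. The pull then went to about 20 N, more than the spring's 10 N, which means it is against the stop. It held steady for over a second before I handed in, with about 5 N of side force left. The gripper hides the pin, so the pin being clear is judged from the travel and force, not seen.
- **Other things:** The last side picture shows nothing else moved, though the jar and the green lantern are partly or fully hidden behind the arm. I did not measure their positions again.

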